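# Lock the drill jig and gauge its slope

## Robot

A 6-joint arm with a two-finger parallel gripper is mounted at the origin on a cart in front of the work surface, level with it; the furniture and walls round the work are solid. World frame = base frame: x ahead of the robot, y to its left, z up, the work surface at z = 0. Lengths are in m, angles in rad, forces in N, time in s.
With the tool pointing down it reaches from about 0.25 to 0.725 m from the base axis. Payload 9.7 kg.
Tool frame: the origin (TCP) lies at the very end of the fingers, on their centre line; the grasp point (between the pads) lies 19 mm behind it (r.grip_point_offset is the distance from the TCP to the grasp point, in m); z points along the fingers, y is the line along which they close (so a half turn about z gives the same grasp; the last joint's range is limited). The gripper opens to 85 mm and grips with 20 to 120 N. Pads are 22 mm wide; open, the fingers measure 114 mm over their backs; the gripper's body (76 mm by 85 mm) begins 54 mm behind the grasp point. The pads swing forward as they close: fully open they stand 13 mm farther back than shut.
Start: joints at [-1.178, 0.087, 0.176, 1.66, 0, 1.571], TCP at [0.211, -0.508, 0.231] pointing down, gripper open.
Joint ranges: [-3.13, 3.13], [-0.85, 1.81], [-1.15, 1.24], [-2.2, 2.28], [-1.44, 1.52], [-3.14, 3.14]. Speed limits (rad/s): [2.22, 2.22, 2.57, 3.14, 3.14, 3.14].

## Interface

Orientations are given as a unit quaternion [w, x, y, z].
In Python, from cell import r gives the robot as it stands.
- The arm moves only by the tool play_rows, never from a script. Its arguments are lists of equal length, an entry for each row: "offset": the shift along the tool's x, y, z each as a share of 25 mm, from -1 to 1, a list of three; "dr": the turn, a rotation vector about the tool's x, y, z each as a share of 4 degrees, from -1 to 1, a list of three. A call has exactly 8 rows; each row shifts and turns the commanded pose from where the row before left it, along the tool's axes as they then stand; what a row does not reach is not made up. A row lasts 1/10 s, in which the tool goes at most 50 mm and 8.59 degrees, less where a joint would pass 70% of its speed; a pose out of reach is approached as far as the arm can. A call with a number of a shift or a turn outside -1 to 1 is refused whole. A call with a gripper value outside its range is refused whole. "fingers" is the opening, from 0 (shut) to 1 (fully open), set as the call begins (left out, the last holds). The fingers move at their own pace and stop on an object; "force" is the grip in N (left out, the last holds). Time passes only in rows, so rows that do not move let the fingers close, or fill a call up. It gives the time, the measured TCP pose, the force, the opening and the grip force at its end, in the units of the state.
- r.sense(): the state, without advancing time (a new reading comes with each control period).
- r.camera(name): name is "scene" or "top"; returns a dict with "img" (400x640x3 uint8, blue, green, red), "K" (3x3 intrinsics, pixels), "rvec" (rotation vector, rad) and "tvec" (3), from world to camera coordinates, as OpenCV has them. Camera axes: x right, y down, z forward; pixel columns grow to the right and rows downward; lengths in m; the calibration is good to about 2 mm. A picture is of the moment at which its call begins. There is no depth.
- r.close_job(): hands the job in; it is judged then, once.
Trained networks look in the newest picture that a camera, given by its name, has taken for a name from the list of things; names that differ only in an ending like _2 or _b are one class to them, and where a whole thing is asked for, a point or a joint stands for the part that bears it (a point fixed in the world has none). Each returns a list of dicts, best first, with "p" (0 to 1); they miss things now and then, are a little off and sometimes report something else, mostly with a low value. They report only what shows in the picture. A call takes as long as a camera call. They do not tell look-alikes from the thing itself.
- r.find_in(query, camera): "rect" ([left, top, right, bottom] as shares, 0 to 1, of the picture: columns of its width, rows of its height, round what is visible of it).
The state is a dict: "clock": time; "qpos": joint angles; "joint_velocities": joint speeds; "joint_torque": joint torques, N m; "ee_pos": TCP position; "tool_rot": TCP orientation; "contact_force": force on the tool from outside, world axes, zero at the start; "wrist_torque": the same for the moment, N m; "width": opening from 0.0 (shut) to 1.0 (fully open); "finger_force": force on a finger pad.
Only numpy, scipy, OpenCV 4.12 (cv2) and the standard library are available. Lean on these libraries where they do the work, as an engineer would, in place of code of your own. Each camera call takes 0.05 s, during which the arm holds its last target. There are 200 camera calls.

## Task

The tilting drill jig is loaded with a brass strip under its hinged steel leaf: first turn the red turnbutton fully across the lower edge of the leaf so that the leaf is locked down. Then take the digital angle gauge and set its sole flat on the sloping leaf, in the middle of the space above the turned button, lengthwise up the slope, tilting it until it sits flush without rocking, and keep it pressed there firmly but gently for the reading: finish while still holding it. Do not knock the jig's slope setting, lift the leaf or disturb the loose things lying around.

Things in the scene. Friction and masses are not known exactly. Their poses are not given: they have to be found in the camera images.
- gauge: Loose digital angle gauge: black block, orange edges, display low on one side, ribbed grip above it; 60 long (x), 26 thick (y), 72 high (z), 0.18 kg. Starts upright on its sole on the bench, heading within 0.6 rad of the robot's x. Origin: centre of the sole, z up out of it. Grip across the 26 mm at the ribs, 46 to 68 mm above the sole; on the leaf either way round will do.
- leaf: Hinged steel leaf, 108 up the slope, 90 wide, 10 thick, lying shut by its weight on the brass strip. Origin on its hinge at the upper end; x up the slope, y across, z square out of the face; plate from x = -114 (lower edge) to -6, face at z = +5. The table under it is clamped at a slope of 0.25 to 0.55 rad, rising away from the robot, different each time; it does not give.
- leaf_face (a point): Point on the leaf's face where the middle of the gauge's sole belongs: 64 mm up from the leaf's lower edge, midway across; axes as leaf (x up the slope, y across, z square out). The turned button covers the lowest 24 mm of the leaf and stands 24 mm above it.
- turnbutton (a joint): Turn of the turnbutton about the axis square to the slope, stiff (0.1 N m), stays where left. 0 = bar lies across the slope (open, clear of the leaf); 1.571 = stop, bar points up the slope over the leaf's lower edge (locked). Grows anticlockwise seen from above; starts between 0 and 0.35.
- turnbutton_wing (a point): Middle of the red wing, on its turning axis, 10 mm below the leaf's lower edge: wing 10 thick (point x), 46 long (point y, along the bar), 18 high, top 9 above this point. Under it a steel bar 5 thick, 12 wide, 68 long with round ends, its underside 1 mm above the plane of the leaf's face. Site z square out of the slope; the axes turn with the button.
- jig: Green cast base of the jig, fixed, 190 x 188 mm, 12 mm thick, origin under its centre on the bench; x points away from the robot, up the slope. With its side clamp knobs it is 203 mm wide; the hinge at the table's upper end is 115 to 160 mm above the bench.
- marker: Loose bystander: black and blue marker pen, 130 mm long, lying; origin under its middle, length along its y. Leave it alone.
- sanding_block: Loose bystander: brown sanding block, 64 x 100 mm, 34 mm high, origin under its centre. Leave it alone.
- screwdriver_red: Loose bystander: red screwdriver, 214 mm long, lying; origin under its middle, length along its y. Leave it alone.
Things that resemble listed ones, but are neither listed nor needed, are in the scene too. Several things look just like the gauge: the one meant starts farthest to the robot's left.

How it is judged:
By the outcome, as a careful person would: the job done as asked, in the order asked, and still so for the second after the job is handed in, while the arm keeps its last pose, push and grip.
It also fails if it takes over 64 s, if anything falls off the work surface, if the arm or the gripper's body presses on something with over 40 N, if the wrist force passes 120 N, or if a joint passes its speed limit or range.

## Working session

There is one attempt and no reset: what is moved stays moved. The work goes in short steps, Python scripts to look and compute and a tool call to move; the robot and the scene stay as the last step left them, time stands still between calls to the robot, and variables do not carry over. Pictures are saved under pics/ and viewed, at most 10 in all, crops included, and the job is handed in when it is done.

Besides the shell and the picture viewer there is one more tool, called after ">>>" by a JSON object that holds its "api" and its "payload", one argument or row to a line. play_rows: Moves the arm, as the interface text tells. Its arguments: {"type":"object","properties":{"offset":{"type":"array"},"dr":{"type":"array"},"fingers":{"type":"number"},"force":{"type":"number"}},"required":["offset","dr"]}

```bash
ls; mkdir -p pics; python3 - <<'E'
from cell import r
import cv2
s=r.sense();print({k:s[k] for k in('clock','ee_pos','tool_rot','width','contact_force')}, r.grip_point_offset)
for c in('scene','top'):
    d=r.camera(c);cv2.imwrite(f'pics/{c}0.png',d['img']);print(c,d['K'].tolist(),d['rvec'],d['tvec'])
    for q in('gauge','leaf','turnbutton','turnbutton_wing','jig'):
        for f in r.find_in(q,c)[:6]:
            a=f['rect'];print(q,[round(a[0]*640),round(a[1]*400),round(a[2]*640),round(a[3]*400)],round(f['p'],2))
E
```

```text
pics
{'clock': 0.0, 'ee_pos': array([ 0.21043802, -0.50789718,  0.23055764]), 'tool_rot': array([-6.71773028e-04,  9.80775757e-01,  1.95136994e-01, -1.30245790e-04]), 'width': 0.999761153168906, 'contact_force': array([-0.37570741,  0.01198341,  0.10212029])} 0.0187
scene [[404.4291170241432, 0.0, 321.548456234314], [0.0, 404.4291170241432, 194.65637382872094], [0.0, 0.0, 1.0]] [ 0.70511276 -2.52978587  1.20486358] [0.47105672 0.23590755 1.12824819]
gauge [279, 214, 298, 239] 0.86
gauge [270, 240, 293, 273] 0.82
gauge [319, 202, 328, 232] 0.58
leaf [319, 159, 356, 188] 0.67
turnbutton_wing [354, 172, 359, 189] 0.56
turnbutton_wing [319, 160, 356, 188] 0.18
jig [301, 158, 370, 218] 0.92
top [[455.4952323881887, 0.0, 317.91032290637617], [0.0, 455.4952323881887, 205.27074548561654], [0.0, 0.0, 1.0]] [ 2.21775227 -2.15327446  0.09340757] [-0.00673608  0.53799077  1.34475997]
gauge [293, 201, 314, 220] 0.77
gauge [264, 179, 288, 200] 0.74
gauge [252, 240, 298, 247] 0.63
gauge [340, 175, 378, 223] 0.51
leaf [340, 176, 375, 220] 0.77
turnbutton_wing [353, 215, 371, 228] 0.57
jig [323, 168, 394, 237] 0.93
jig [426, 165, 461, 187] 0.44
```

```bash
python3 - <<'E'
import cv2
a=cv2.imread('pics/scene0.png');b=cv2.imread('pics/top0.png')
cv2.imwrite('pics/c1.png',cv2.resize(a[140:290,220:420],None,fx=4,fy=4,interpolation=2))
cv2.imwrite('pics/c2.png',cv2.resize(b[150:270,230:430],None,fx=4,fy=4,interpolation=2))
E
```

```text
(no output)
```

View pics/c1.png

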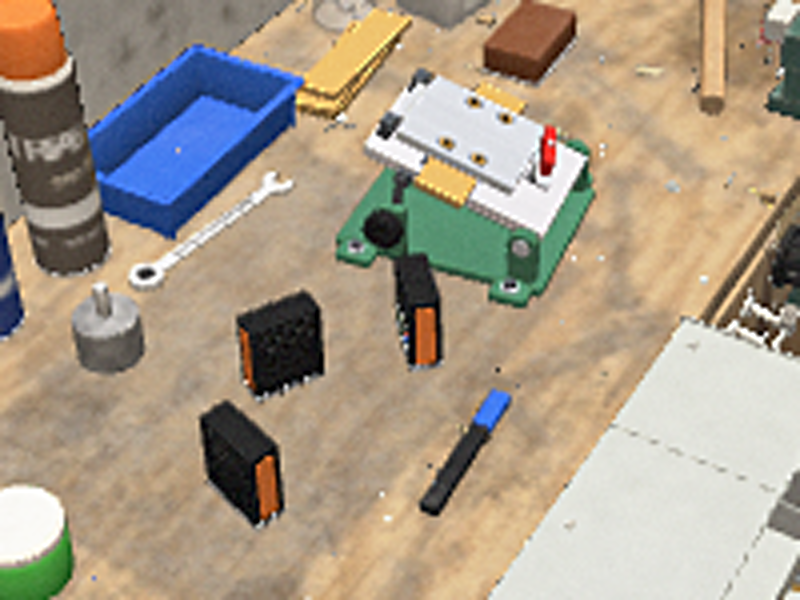

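View pics/c2.png

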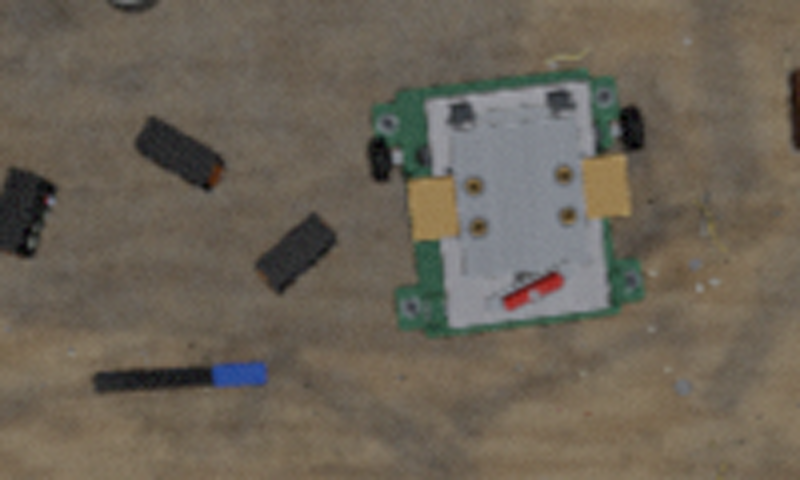

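View pics/top0.png

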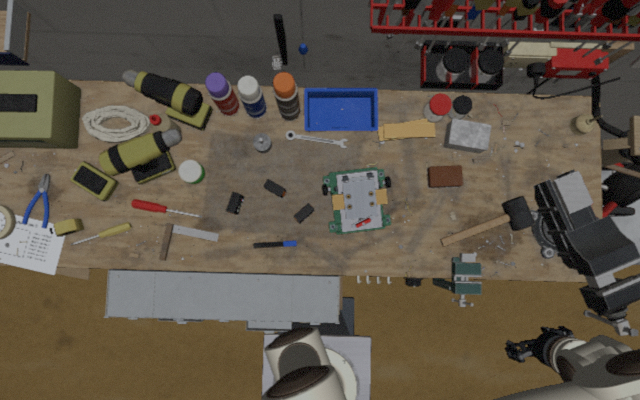

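Gauge-like blocks, in the top picture: A ≈ (236,203), B ≈ (275,188) and C ≈ (304,213). A is the one meant, because it is farthest to the robot's left (+y is image left) and its heading is roughly along x. In the scene picture A is ≈ (280,256). I'll confirm this in an enlarged crop and measure the jig at the same time.

```bash
cat > h.py <<'E'
import numpy as np,cv2
from scipy.optimize import minimize,least_squares
from scipy.spatial.transform import Rotation as R
CAM={'scene':(np.array([[404.4291,0,321.5485],[0,404.4291,194.6564],[0,0,1]]),np.array([.70511276,-2.52978587,1.20486358]),np.array([.47105672,.23590755,1.12824819])),
'top':(np.array([[455.4952,0,317.9103],[0,455.4952,205.2707],[0,0,1]]),np.array([2.21775227,-2.15327446,.09340757]),np.array([-.00673608,.53799077,1.34475997]))}
def proj(P,c):
    K,rv,t=CAM[c];return cv2.projectPoints(np.asarray(P,float).reshape(-1,1,3),rv,t,K,None)[0].reshape(-1,2)
def onplane(uv,c,z):
    K,rv,t=CAM[c];M=cv2.Rodrigues(rv)[0];d=M.T@np.linalg.inv(K)@np.array([*uv,1]);o=-M.T@t
    return o+d*(z-o[2])/d[2]
def grid(im,x0,y0,w,h,f,name):
    o=cv2.resize(im[y0:y0+h,x0:x0+w],None,fx=f,fy=f,interpolation=cv2.INTER_CUBIC)
    for x in range(-(-x0//10)*10,x0+w,10):
        cv2.line(o,((x-x0)*f,0),((x-x0)*f,8),(0,255,255),1);cv2.putText(o,str(x),((x-x0)*f,20),0,.4,(0,255,255),1)
    for y in range(-(-y0//10)*10,y0+h,10):
        cv2.line(o,(0,(y-y0)*f),(8,(y-y0)*f),(0,255,255),1);cv2.putText(o,str(y),(10,(y-y0)*f+4),0,.4,(0,255,255),1)
    cv2.imwrite(name,o)
E
python3 - <<'E'
from h import *
a=cv2.imread('pics/scene0.png');b=cv2.imread('pics/top0.png')
grid(a,306,155,66,48,12,'pics/g1.png');grid(b,320,164,80,60+14,8,'pics/g2.png')
o1=cv2.resize(a[232:282,258:308],None,fx=8,fy=8,interpolation=2);o2=cv2.resize(b[180:230,212:262],None,fx=8,fy=8,interpolation=2)
p0=onplane((236,203),'top',.06);print('A approx',p0)
def mask(im,x0,y0,x1,y1):
    m=np.zeros(im.shape[:2],np.uint8);s=im[y0:y1,x0:x1].astype(int)
    d=(s.max(2)<75)|((s[...,2]>150)&(s[...,0]<90)&(s[...,1]<150));m[y0:y1,x0:x1]=d
    m=cv2.morphologyEx(m,cv2.MORPH_CLOSE,np.ones((3,3)))
    n,l,st,_=cv2.connectedComponentsWithStats(m);i=1+st[1:,4].argmax();print(st[i]);return (l==i).astype(np.uint8)
ms={'scene':mask(a,262,235,300,280),'top':mask(b,222,188,252,220)}
B=np.array([[x,y,z] for x in(-.03,.03) for y in(-.013,.013) for z in(0,.072)])
S=8
def cost(q,det=False):
    P=B@R.from_euler('z',q[2]).as_matrix().T+[q[0],q[1],0];t=[]
    for c in ms:
        m=ms[c];k=cv2.resize(m,None,fx=4,fy=4,interpolation=0);h=cv2.convexHull(proj(P,c).astype(np.float32))
        z=np.zeros_like(k);cv2.fillConvexPoly(z,np.round((h*4+1.5)*16).astype(np.int32),1,shift=4)
        t.append(1-(k&z).sum()/(k|z).sum())
    return t if det else sum(t)
best=min((minimize(cost,[p0[0],p0[1],y],method='Nelder-Mead',options=dict(initial_simplex=np.array([[p0[0],p0[1],y]]+[[p0[0]+.01,p0[1],y],[p0[0],p0[1]+.01,y],[p0[0],p0[1],y+.2]]))) for y in(-.5,-.25,0,.25,.5)),key=lambda r:r.fun)
print(best.x,best.fun,cost(best.x,True))
P=B@R.from_euler('z',best.x[2]).as_matrix().T+[best.x[0],best.x[1],0]
for o,c,off in((o1,'scene',(258,232)),(o2,'top',(212,180))):
    h=cv2.convexHull(((proj(P,c)-off+.5)*8).astype(np.float32));cv2.polylines(o,[h.astype(np.int32)],True,(0,255,0),1)
cv2.imwrite('pics/gA.png',np.hstack([o1,o2]))
E
```

```text
A approx [0.53442237 0.2477058  0.06      ]
[270 240  21  32 423]
[226 192  19  23 266]
[ 0.53572951  0.25533716 -0.3313884 ] 0.18953112696750518 [np.float64(0.09710688454326277), np.float64(0.09242424242424241)]
```

View pics/g1.png

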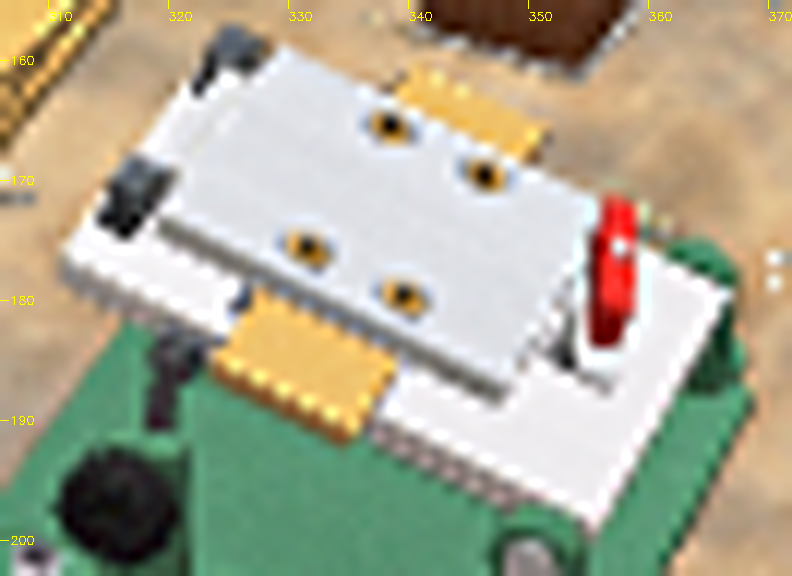

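View pics/g2.png

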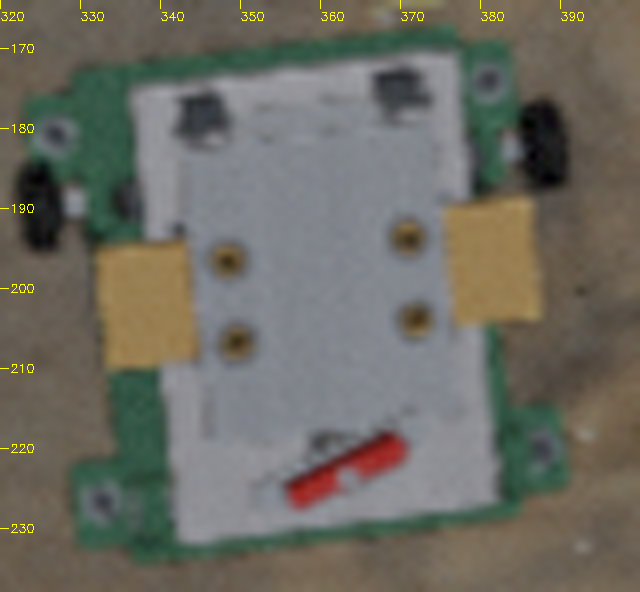

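View pics/gA.png

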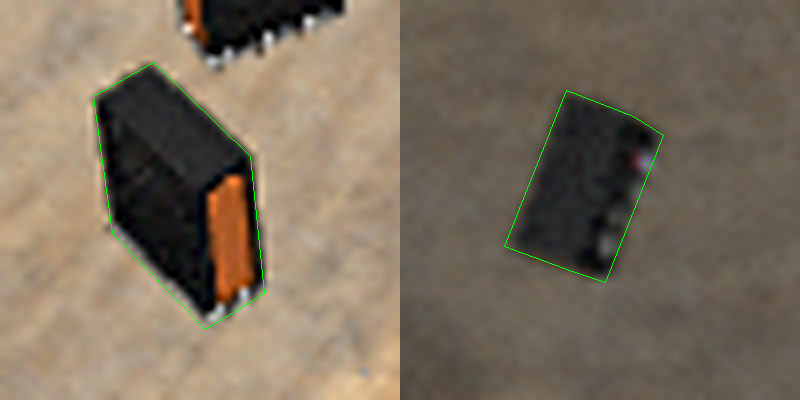

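```bash
cat > fit.py <<'E'
from h import *
import json
L=lambda x,y,z:(x/1e3,y/1e3,z/1e3)
def o(px,py,c): return (px/12+305.5,py/12+154.5) if c=='scene' else (px/8+319.5,py/8+163.5)
obs=[('scene',L(-6,45,5),162,216),('scene',L(-114,45,5),500,381),('scene',L(-6,-45,5),283,44),
('top',L(-6,45,5),182,135),('top',L(-114,45,5),211,438),('top',L(-6,-45,5),440,124),('top',L(-114,-45,5),465,414),
('top',L(-124,0,29),347,470),('scene',L(-124,0,20),612,272)]
def frame(q): return np.array(q[:3]),R.from_euler('ZY',[q[3],-q[4]])
def res(q):
    p,A=frame(q);return np.concatenate([proj(A.apply(l)+p,c)[0]-o(u,v,c) for c,l,u,v in obs])
f=least_squares(res,[.62,-.1,.13,0.1,.4],loss='soft_l1')
E
python3 - <<'E'
from fit import *
print(f.x,np.round(res(f.x).reshape(-1,2),1).tolist())
J=np.linalg.inv(f.jac.T@f.jac);print('sd/px',np.sqrt(np.diag(J)))
p,A=frame(f.x)
# wing angle from top tips
def wr(a):
    c=L(-124,0,29);return [A.apply(np.array(c)+.023*s*np.array([-np.sin(a),np.cos(a),0]))+p for s in(1,-1)]
g=least_squares(lambda a:np.concatenate([proj(w,'top')[0]-o(u,v,'top') for w,(u,v) in zip(wr(a[0]),[(289,496),(404,446)])]),[.3])
print('wing',g.x,g.fun)
print('wing pt',A.apply(L(-124,0,20))+p,'face pt',A.apply(L(-50,0,5))+p)
E
```

```text
[ 0.61294871 -0.10177527  0.11134569  0.12831258  0.26863935] [[-0.9, -0.3], [-0.1, 0.2], [-0.2, 0.2], [0.6, 0.9], [0.1, 0.5], [0.2, -0.8], [-0.3, 0.4], [0.1, 0.2], [-0.6, -0.1]]
sd/px [0.00148432 0.00207257 0.00383466 0.0202386  0.04258351]
wing [0.32089123] [-0.16177135  0.24006047  0.54496118 -0.06402228]
wing pt [ 0.48911428 -0.11775257  0.09771629] face pt [ 0.56382217 -0.10811365  0.10289536]
```

```bash
cat >> fit.py <<'E'
tab=[('top',-1,1,178,546),('top',-1,-1,501,500),('top',1,1,132,90),('top',1,-1,458,52),('scene',1,1,62,262),('scene',-1,1,597,524),('scene',-1,-1,733,294)]
def res2(q):
    p,A=frame(q);w,xa,xb,zt=q[5:]
    e=[proj(A.apply((xb if i>0 else xa,w*j,zt))+p,c)[0]-o(u,v,c) for c,i,j,u,v in tab]
    return np.concatenate([res(q),np.concatenate(e)])
f2=least_squares(res2,list(f.x)+[.06,-.14,.02,-.01],loss='soft_l1')
E
python3 - <<'E'
from fit import *
print(np.round(f2.x,4),np.round(res2(f2.x).reshape(-1,2),1).tolist())
print('sd/px',np.sqrt(np.diag(np.linalg.inv(f2.jac.T@f2.jac)))[:5])
p,A=frame(f2.x)
print('wing pt',A.apply(L(-124,0,20))+p,'face pt',A.apply(L(-50,0,5))+p)
E
```

```text
[ 0.6124 -0.1002  0.1127  0.1447  0.2807  0.0586 -0.1542  0.0124 -0.015 ] [[-0.8, -0.3], [0.2, 0.2], [-0.5, 0.1], [0.1, 1.3], [0.2, 0.7], [-0.3, -1.0], [-0.3, 0.1], [0.3, 0.3], [-0.5, -0.1], [0.3, -0.5], [-0.2, 0.7], [0.3, 0.0], [0.5, 0.1], [-0.3, 0.0], [-0.1, 0.3], [-0.1, -0.3]]
sd/px [0.00142581 0.00137319 0.00299889 0.01244783 0.02759424]
wing pt [ 0.48905294 -0.11817558  0.09754491] face pt [ 0.56352583 -0.10732358  0.10362944]
```

```bash
cat > plan.py <<'E'
from h import *
from cell import r
from fit import f2,frame,L
PJ,AJ=frame(f2.x)
def cur():
    s=r.sense();q=s['tool_rot'];return np.array(s['ee_pos']),R.from_quat([q[1],q[2],q[3],q[0]]),s
def pose_on_leaf(pt_mm,ang):
    "TCP at point in leaf frame(mm), tool z=-n, tool x at angle ang about n from leaf x"
    X=R.from_euler('z',ang)*R.from_euler('x',np.pi);return AJ.apply(np.array(pt_mm)/1e3)+PJ,AJ*X
def plan(p1,R1,calls=None,start=None):
    p0,R0=start or cur()[:2];rel=R0.inv()*R1;w=rel.as_rotvec();d=R0.inv().apply(p1-p0)
    N0=max(np.linalg.norm(d)/.024,np.abs(w).max()/np.radians(3.95));N=8*(calls or int(np.ceil(N0/8)))
    D=lambda wr:R.from_rotvec(wr*np.radians(4))
    wr=np.round(w/np.radians(4)/N,2);S=sum(D(wr*i).as_matrix() for i in range(N))
    v=np.linalg.solve(S,d)/.025;vr=np.round(v,2)
    print(f'{N//8} calls offset {vr.tolist()} dr {wr.tolist()} err_mm',np.round((S@(vr-v))*25,1),'err_deg',np.round(np.degrees((D(wr*N).inv()*rel).as_rotvec()),1))
    return p0+R0.apply(S@vr*.025),R0*D(wr*N)
def show():
    p,A,s=cur();print('t',round(s['clock'],2),'p',np.round(p,4),'q',np.round(s['qpos'],2),'F',np.round(s['contact_force'],1),'M',np.round(s['wrist_torque'],2),'w',round(s['width'],3),'ff',np.round(s['finger_force'],1))
E
python3 - <<'E'
from plan import *
show()
print(cur()[1].as_matrix().round(2).tolist())
E
```

```text
t 0.6 p [ 0.2105 -0.5081  0.2313] q [-1.18  0.09  0.18  1.66  0.    1.57] F [0.3 0.1 0.1] M [-0.   -0.   -0.02] w 1.003 ff 0.0
[[0.92, 0.38, 0.0], [0.38, -0.92, -0.0], [0.0, 0.0, -1.0]]
```

>>> {"api": "play_rows", "payload": {
  "offset": [
    [0, 0, -0.6],
    [0, 0, -0.6],
    [0, 0, -0.6],
    [0, 0, -0.6],
    [0, 0, 0],
    [0, 0, 0],
    [0, 0, 0],
    [0, 0, 0]
  ],
  "dr": [
    [0, 0, -0.9],
    [0, 0, -0.9],
    [0, 0, -0.9],
    [0, 0, -0.9],
    [0, 0, -0.9],
    [0, 0, -0.9],
    [0, 0, -0.9],
    [0, 0, -0.9]
  ],
  "fingers": 0.6,
  "force": 40
}}

```text
clock: 1.4
ee_pos: [0.2105, -0.5081, 0.2913]
tool_rot: [0.0, 0.901, 0.434, -0.0]
contact_force: [0.2, 0.2, -0.8]
width: 0.601
finger_force: 0.0
```

```bash
python3 - <<'E'
from plan import *
show()
for a in (1.571+.305,-1.571+.305):
    e=plan(*pose_on_leaf((-124,0,90),a));plan(*pose_on_leaf((-124,0,16),a),start=e)
E
```

```text
t 1.4 p [ 0.2105 -0.5081  0.2913] q [-1.18  0.12  0.33  1.78 -0.    1.07] F [ 0.2  0.2 -0.8] M [-0.06  0.01  0.02] w 0.601 ff 0.0
3 calls offset [0.73, 0.33, 0.24] dr [-0.17, 0.04, -0.67] err_mm [-1.8  1.  -2.8] err_deg [-0.3  0.3  0.5]
1 calls offset [0.01, 0.0, 0.38] dr [-0.01, 0.01, 0.01] err_mm [-0.  -0.6 -0.9] err_deg [ 0.  -0.1  0.2]
4 calls offset [0.31, -0.59, 0.25] dr [0.04, 0.14, 0.9] err_mm [-0.5 -3.4 -3. ] err_deg [ 0.4  0.4 -0.4]
1 calls offset [0.01, -0.01, 0.39] dr [0.01, 0.01, -0.01] err_mm [-0.9 -0.7  0.4] err_deg [ 0.   0.1 -0.1]
```

>>> {"api": "play_rows", "payload": {
  "offset": [
    [0.73, 0.33, 0.24],
    [0.73, 0.33, 0.24],
    [0.73, 0.33, 0.24],
    [0.73, 0.33, 0.24],
    [0.73, 0.33, 0.24],
    [0.73, 0.33, 0.24],
    [0.73, 0.33, 0.24],
    [0.73, 0.33, 0.24]
  ],
  "dr": [
    [-0.17, 0.04, -0.67],
    [-0.17, 0.04, -0.67],
    [-0.17, 0.04, -0.67],
    [-0.17, 0.04, -0.67],
    [-0.17, 0.04, -0.67],
    [-0.17, 0.04, -0.67],
    [-0.17, 0.04, -0.67],
    [-0.17, 0.04, -0.67]
  ]
}}

```text
clock: 2.2
ee_pos: [0.3412, -0.4137, 0.2466]
tool_rot: [0.038, 0.804, 0.593, 0.031]
contact_force: [-0.4, 0.3, 0.3]
width: 0.6
finger_force: 0.0
```

>>> {"api": "play_rows", "payload": {
  "offset": [
    [0.73, 0.33, 0.24],
    [0.73, 0.33, 0.24],
    [0.73, 0.33, 0.24],
    [0.73, 0.33, 0.24],
    [0.73, 0.33, 0.24],
    [0.73, 0.33, 0.24],
    [0.73, 0.33, 0.24],
    [0.73, 0.33, 0.24]
  ],
  "dr": [
    [-0.17, 0.04, -0.67],
    [-0.17, 0.04, -0.67],
    [-0.17, 0.04, -0.67],
    [-0.17, 0.04, -0.67],
    [-0.17, 0.04, -0.67],
    [-0.17, 0.04, -0.67],
    [-0.17, 0.04, -0.67],
    [-0.17, 0.04, -0.67]
  ]
}}

```text
clock: 3.0
ee_pos: [0.4317, -0.2796, 0.2073]
tool_rot: [0.074, 0.676, 0.731, 0.06]
contact_force: [0.1, 0.8, -0.9]
width: 0.603
finger_force: 0.0
```

>>> {"api": "play_rows", "payload": {
  "offset": [
    [0.73, 0.33, 0.24],
    [0.73, 0.33, 0.24],
    [0.73, 0.33, 0.24],
    [0.73, 0.33, 0.24],
    [0.73, 0.33, 0.24],
    [0.73, 0.33, 0.24],
    [0.73, 0.33, 0.24],
    [0.73, 0.33, 0.24]
  ],
  "dr": [
    [-0.17, 0.04, -0.67],
    [-0.17, 0.04, -0.67],
    [-0.17, 0.04, -0.67],
    [-0.17, 0.04, -0.67],
    [-0.17, 0.04, -0.67],
    [-0.17, 0.04, -0.67],
    [-0.17, 0.04, -0.67],
    [-0.17, 0.04, -0.67]
  ]
}}

```text
clock: 3.8
ee_pos: [0.4706, -0.1227, 0.1675]
tool_rot: [0.108, 0.524, 0.841, 0.087]
contact_force: [0.7, 0.4, -0.1]
width: 0.598
finger_force: 0.0
```

```bash
python3 - <<'E'
from plan import *
show()
e=plan(*pose_on_leaf((-124,0,45),1.571+.305));plan(*pose_on_leaf((-124,0,16),1.571+.305),start=e)
E
```

```text
t 3.8 p [ 0.4706 -0.1227  0.1675] q [-0.32 -0.34 -0.36  1.3   0.12  0.8 ] F [ 0.7  0.4 -0.1] M [-0.03  0.29  0.07] w 0.598 ff 0.0
1 calls offset [0.01, -0.0, 0.24] dr [-0.01, 0.01, 0.01] err_mm [-0.3  0.4  0.5] err_deg [ 0.1 -0.   0.1]
1 calls offset [0.0, -0.0, 0.14] dr [0.0, -0.0, 0.0] err_mm [-0.3  0.5 -0.5] err_deg [ 0.1 -0.   0.1]
```

>>> {"api": "play_rows", "payload": {
  "offset": [
    [0.01, 0, 0.5],
    [0.01, 0, 0.5],
    [0.01, 0, 0.5],
    [0.01, 0, 0.4],
    [0.01, 0, 0.4],
    [0.01, 0, 0.3],
    [0.01, 0, 0.2],
    [0.01, 0, 0.1]
  ],
  "dr": [
    [0, 0, 0],
    [0, 0, 0],
    [0, 0, 0],
    [0, 0, 0],
    [0, 0, 0],
    [0, 0, 0],
    [0, 0, 0],
    [0, 0, 0]
  ]
}}

```text
clock: 4.6
ee_pos: [0.4894, -0.1194, 0.0972]
tool_rot: [0.107, 0.524, 0.84, 0.087]
contact_force: [0.1, 0.6, -0.8]
width: 0.599
finger_force: 0.0
```

```bash
python3 - <<'E'
from plan import *
show();plan(*pose_on_leaf((-124,0,16),1.571+.305))
d=r.camera('scene');e=r.camera('top')
grid(d['img'],316,140,56,50,10,'pics/w1.png');grid(e['img'],330,190,45,50,10,'pics/w2.png')
a=cv2.imread('pics/w1.png');b=cv2.imread('pics/w2.png');cv2.imwrite('pics/w.png',cv2.resize(np.hstack([a,b]),None,fx=.78,fy=.78))
E
```

```text
t 4.6 p [ 0.4894 -0.1194  0.0972] q [-0.3  -0.29 -0.46  1.15  0.11  0.83] F [ 0.1  0.6 -0.8] M [-0.    0.28  0.02] w 0.599 ff 0.0
1 calls offset [0.01, 0.0, 0.02] dr [-0.01, 0.01, 0.01] err_mm [ 0.8 -0.3  0.4] err_deg [ 0. -0.  0.]
```

View pics/w.png

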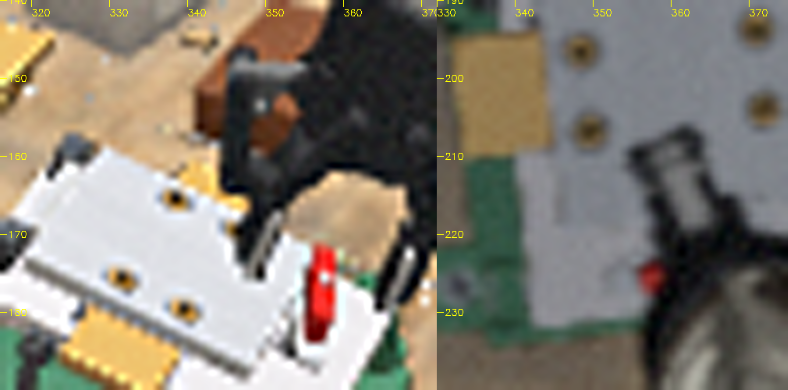

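In the scene view the fingers straddle the red wing: tips at ≈(350,175) and (366,178), wing at ≈(357,177). I'll close on it.

>>> {"api": "play_rows", "payload": {
  "offset": [
    [0.03, 0, 0],
    [0.03, 0, 0],
    [0, 0, 0],
    [0, 0, 0],
    [0, 0, 0],
    [0, 0, 0],
    [0, 0, 0],
    [0, 0, 0]
  ],
  "dr": [
    [0, 0, 0],
    [0, 0, 0],
    [0, 0, 0],
    [0, 0, 0],
    [0, 0, 0],
    [0, 0, 0],
    [0, 0, 0],
    [0, 0, 0]
  ],
  "fingers": 0,
  "force": 30
}}

```text
clock: 5.5
ee_pos: [0.4871, -0.1188, 0.0975]
tool_rot: [0.107, 0.525, 0.84, 0.085]
contact_force: [-13.3, -3.8, 6.9]
width: 0.102
finger_force: 32.8
```

```bash
python3 - <<'E'
from plan import *
show();A=cur()[1];s=cur()[2];print('F tool',A.inv().apply(s['contact_force']),'M tool',A.inv().apply(s['wrist_torque']))
E
```

```text
t 5.5 p [ 0.4871 -0.1188  0.0975] q [-0.3  -0.3  -0.46  1.15  0.11  0.83] F [-13.3  -3.8   6.9] M [-0.92  2.56 -0.09] w 0.102 ff 32.8
F tool [  1.62995462 -11.32192538 -10.33172036] M tool [ 2.70177468  0.29585163 -0.08347108]
```

>>> {"api": "play_rows", "payload": {
  "offset": [
    [0, -0.05, -0.04],
    [0, -0.04, -0.04],
    [0, 0, 0],
    [0, 0, 0],
    [0, 0, 0],
    [0, 0, 0],
    [0, 0, 0],
    [0, 0, 0]
  ],
  "dr": [
    [0, 0, 0],
    [0, 0, 0],
    [0, 0, -0.5],
    [0, 0, -1],
    [0, 0, -1],
    [0, 0, -1],
    [0, 0, -1],
    [0, 0, -1]
  ]
}}

```text
clock: 6.3
ee_pos: [0.487, -0.1187, 0.0978]
tool_rot: [0.122, 0.353, 0.925, 0.065]
contact_force: [12.6, 0.3, -15.3]
width: 0.101
finger_force: 29.8
```

```bash
python3 - <<'E'
from plan import *
show();A=cur()[1];s=cur()[2];print('F tool',A.inv().apply(s['contact_force']),'M tool',A.inv().apply(s['wrist_torque']))
x=AJ.inv().apply(A.apply([1,0,0]));print('ang',np.arctan2(x[1],x[0])-1.571, AJ.inv().apply(cur()[0]-PJ))
E
```

```text
t 6.3 p [ 0.487  -0.1187  0.0978] q [-0.3  -0.3  -0.47  1.15  0.11  0.44] F [ 12.6   0.3 -15.3] M [-0.04 -1.63 -0.19] w 0.101 ff 29.8
F tool [-6.10489283  5.08637924 18.18229123] M tool [-1.02757423 -1.27149836  0.112806  ]
ang 0.6981008175022188 [-0.1259858  -0.00022196  0.020825  ]
```

>>> {"api": "play_rows", "payload": {
  "offset": [
    [-0.035, 0.03, 0.05],
    [0, 0, 0],
    [0, 0, 0],
    [0, 0, 0],
    [0, 0, 0],
    [0, 0, 0],
    [0, 0, 0],
    [0, 0, 0]
  ],
  "dr": [
    [0, 0, -0.5],
    [0, 0, -1],
    [0, 0, -1],
    [0, 0, -1],
    [0, 0, -1],
    [0, 0, -1],
    [0, 0, -1],
    [0, 0, -1]
  ]
}}

```text
clock: 7.1
ee_pos: [0.4874, -0.1183, 0.0978]
tool_rot: [0.134, 0.101, 0.985, 0.031]
contact_force: [-1.8, 3.7, -1.5]
width: 0.103
finger_force: 31.8
```

```bash
cat >> plan.py <<'E'
def ft():
    show();p,A,s=cur();print('F tool',A.inv().apply(s['contact_force']).round(1),'M tool',A.inv().apply(s['wrist_torque']).round(2))
    x=AJ.inv().apply(A.apply([1,0,0]));z=AJ.inv().apply(A.apply([0,0,1]));print('ang-90',np.arctan2(x[1],x[0])-np.pi/2,'z',z.round(3),'pos',(AJ.inv().apply(p-PJ)*1e3).round(1))
E
python3 -c "
from plan import *;ft()"
```

```text
t 7.1 p [ 0.4874 -0.1183  0.0978] q [-0.3  -0.3  -0.47  1.15  0.11 -0.08] F [-1.8  3.7 -1.5] M [0.72 0.44 0.08] w 0.103 ff 31.8
F tool [2.9 3.1 1.1] M tool [-0.61  0.57  0.13]
ang-90 1.2216801898308933 z [-0.004 -0.005 -1.   ] pos [-1.255e+02  1.000e-01  2.070e+01]
```

>>> {"api": "play_rows", "payload": {
  "offset": [
    [0, 0, 0],
    [0, 0, 0],
    [0, 0, 0],
    [0, 0, 0],
    [0, 0, 0],
    [0, 0, 0],
    [0, 0, 0],
    [0, 0, 0]
  ],
  "dr": [
    [0, 0, -1],
    [0, 0, -1],
    [0, 0, -1],
    [0, 0, -1],
    [0, 0, -1],
    [0, 0, -0.7],
    [0, 0, -0.7],
    [0, 0, 0]
  ]
}}

```text
clock: 7.9
ee_pos: [0.4874, -0.1181, 0.0978]
tool_rot: [0.138, -0.118, 0.983, 0.001]
contact_force: [-1.1, 5.1, -1.7]
width: 0.103
finger_force: 42.2
```

```bash
python3 -c "
from plan import *;ft()"
```

```text
t 7.9 p [ 0.4874 -0.1181  0.0978] q [-0.3  -0.3  -0.47  1.15  0.12 -0.53] F [-1.1  5.1 -1.7] M [ 1.25  0.4  -0.5 ] w 0.103 ff 42.2
F tool [0.3 5.3 1.5] M tool [-1.13  0.11  0.83]
ang-90 -4.616773730645915 z [-0.003 -0.004 -1.   ] pos [-125.4    0.3   20.7]
```

>>> {"api": "play_rows", "payload": {
  "offset": [
    [0, 0, 0],
    [0, 0, 0],
    [0, 0, 0],
    [0, 0, 0],
    [0, 0, -0.3],
    [0, 0, -0.8],
    [0, 0, -1],
    [0, 0, -1]
  ],
  "dr": [
    [0, 0, 0],
    [0, 0, 0],
    [0, 0, 0],
    [0, 0, 0],
    [0, 0, 0],
    [0, 0, 0],
    [0, 0, 0],
    [0, 0, 0]
  ],
  "fingers": 0.6
}}

```text
clock: 8.7
ee_pos: [0.4661, -0.1216, 0.1738]
tool_rot: [0.138, -0.118, 0.983, 0.0]
contact_force: [0.7, -0.2, -0.8]
width: 0.603
finger_force: 0.0
```

```bash
python3 - <<'E'
from plan import *
ft()
d=r.camera('scene');cv2.imwrite('pics/s2.png',d['img'])
grid(d['img'],306,155,66,48,12,'pics/s2g.png')
# gauge grasp: hover then down
gx,gy,gw=.5357,.2553,-.3314
for k in(0,np.pi):
    G=R.from_euler('z',gw+k)*R.from_euler('x',np.pi)
    e=plan(np.array([gx,gy,.20]),G)
    e=plan(np.array([gx,gy,.10]),G,start=e)
E
```

```text
t 8.7 p [ 0.4661 -0.1216  0.1738] q [-0.33 -0.35 -0.36  1.31  0.12 -0.55] F [ 0.7 -0.2 -0.8] M [-0.07  0.18 -0.01] w 0.603 ff 0.0
F tool [-0.4 -0.3  1. ] M tool [0.03 0.19 0.  ]
ang-90 -4.6177556982572145 z [-0.003 -0.007 -1.   ] pos [-1.251e+02 -1.000e-01  9.970e+01]
5 calls offset [-0.51, -0.05, 0.05] dr [-0.13, 0.02, -0.91] err_mm [ 1.5  1.5 -1.9] err_deg [-0.3 -0.3 -0.5]
1 calls offset [0.01, 0.0, 0.51] dr [-0.01, -0.01, -0.02] err_mm [-0.2 -0.6  0.6] err_deg [-0.   0.   0.1]
3 calls offset [-0.1, 0.64, -0.03] dr [0.03, 0.17, 0.34] err_mm [-1.6 -1.5 -1.8] err_deg [-0.3 -0.1 -0.2]
1 calls offset [0.01, 0.0, 0.51] dr [-0.01, -0.0, -0.01] err_mm [ 0.4 -0.9 -0.2] err_deg [ 0.  -0.1  0.1]
```

View pics/s2g.png

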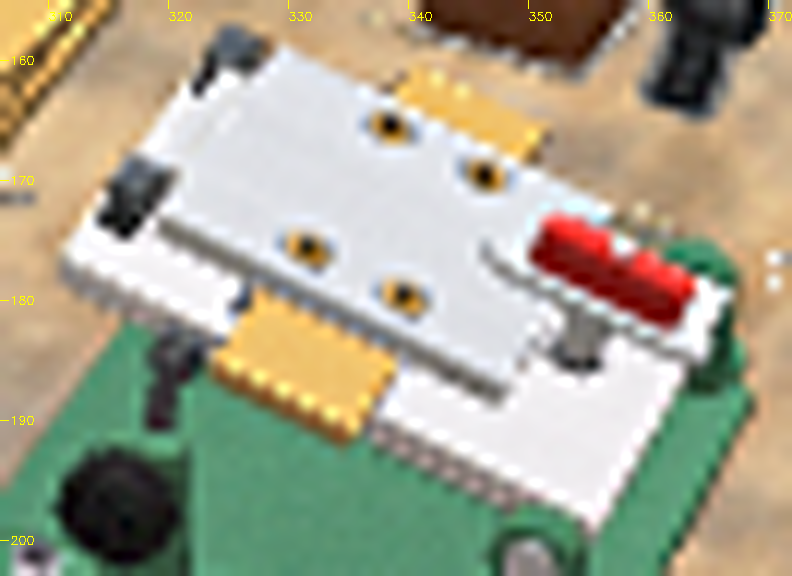

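The button now lies parallel to the leaf's side edges, with its bar over the lower edge from (490,250) to (700,355) in the crop, so it is locked. Next is gauge A.

>>> {"api": "play_rows", "payload": {
  "offset": [
    [-0.1, 0.64, -0.06],
    [-0.1, 0.64, -0.06],
    [-0.1, 0.64, -0.06],
    [-0.1, 0.64, -0.06],
    [-0.1, 0.64, -0.06],
    [-0.1, 0.64, -0.06],
    [-0.1, 0.64, -0.06],
    [-0.1, 0.64, -0.06]
  ],
  "dr": [
    [0.03, 0.17, 0.34],
    [0.03, 0.17, 0.34],
    [0.03, 0.17, 0.34],
    [0.03, 0.17, 0.34],
    [0.03, 0.17, 0.34],
    [0.03, 0.17, 0.34],
    [0.03, 0.17, 0.34],
    [0.03, 0.17, 0.34]
  ]
}}

```text
clock: 9.55
ee_pos: [0.4637, 0.0081, 0.1871]
tool_rot: [0.092, -0.022, 0.996, -0.001]
contact_force: [-0.2, -0.7, 1.0]
width: 0.598
finger_force: 0.0
```

>>> {"api": "play_rows", "payload": {
  "offset": [
    [-0.1, 0.64, -0.03],
    [-0.1, 0.64, -0.03],
    [-0.1, 0.64, -0.03],
    [-0.1, 0.64, -0.03],
    [-0.1, 0.64, -0.03],
    [-0.1, 0.64, -0.03],
    [-0.1, 0.64, -0.03],
    [-0.1, 0.64, -0.03]
  ],
  "dr": [
    [0.03, 0.17, 0.34],
    [0.03, 0.17, 0.34],
    [0.03, 0.17, 0.34],
    [0.03, 0.17, 0.34],
    [0.03, 0.17, 0.34],
    [0.03, 0.17, 0.34],
    [0.03, 0.17, 0.34],
    [0.03, 0.17, 0.34]
  ]
}}

```text
clock: 10.35
ee_pos: [0.4876, 0.1351, 0.1959]
tool_rot: [0.044, 0.073, 0.996, -0.001]
contact_force: [0.5, 0.2, 0.0]
width: 0.601
finger_force: 0.0
```

>>> {"api": "play_rows", "payload": {
  "offset": [
    [-0.1, 0.64, -0.03],
    [-0.1, 0.64, -0.03],
    [-0.1, 0.64, -0.03],
    [-0.1, 0.64, -0.03],
    [-0.1, 0.64, -0.03],
    [-0.1, 0.64, -0.03],
    [-0.1, 0.64, -0.03],
    [-0.1, 0.64, -0.03]
  ],
  "dr": [
    [0.03, 0.17, 0.34],
    [0.03, 0.17, 0.34],
    [0.03, 0.17, 0.34],
    [0.03, 0.17, 0.34],
    [0.03, 0.17, 0.34],
    [0.03, 0.17, 0.34],
    [0.03, 0.17, 0.34],
    [0.03, 0.17, 0.34]
  ]
}}

```text
clock: 11.15
ee_pos: [0.5358, 0.2551, 0.2029]
tool_rot: [-0.004, 0.167, 0.986, -0.002]
contact_force: [-0.2, -0.0, -0.8]
width: 0.602
finger_force: 0.0
```

```bash
python3 - <<'E'
from plan import *
show()
gx,gy,gw=.5357,.2553,-.3314
G=R.from_euler('z',gw+np.pi)*R.from_euler('x',np.pi)
e=plan(np.array([gx,gy,.10]),G)
e=plan(np.array([gx,gy,.038]),G,start=e)
E
```

```text
t 11.15 p [0.5358 0.2551 0.2029] q [0.44 0.19 0.24 1.62 0.   0.78] F [-0.2 -0.  -0.8] M [0.03 0.01 0.  ] w 0.602 ff 0.0
1 calls offset [-0.0, 0.0, 0.51] dr [-0.01, -0.01, -0.01] err_mm [ 0.2 -0.4 -0.9] err_deg [ 0.1 -0.1  0. ]
1 calls offset [-0.0, 0.0, 0.31] dr [0.0, -0.0, 0.0] err_mm [ 0.3 -0.3 -0.9] err_deg [ 0.1 -0.1  0. ]
```

>>> {"api": "play_rows", "payload": {
  "offset": [
    [0, 0, 0.7],
    [0, 0, 0.7],
    [0, 0, 0.6],
    [0, 0, 0.6],
    [0, 0, 0.6],
    [0, 0, 0.6],
    [0, 0, 0.5],
    [0, 0, 0.4]
  ],
  "dr": [
    [-0.01, -0.01, 0],
    [-0.01, -0.01, 0],
    [-0.01, -0.01, 0],
    [-0.01, -0.01, 0],
    [-0.01, -0.01, 0],
    [-0.01, -0.01, 0],
    [-0.01, -0.01, 0],
    [-0.01, -0.01, 0]
  ]
}}

```text
clock: 11.95
ee_pos: [0.5348, 0.2542, 0.0838]
tool_rot: [-0.001, 0.167, 0.986, 0.0]
contact_force: [0.8, 0.5, -0.1]
width: 0.603
finger_force: 0.0
```

>>> {"api": "play_rows", "payload": {
  "offset": [
    [0, 0, 0.4],
    [0, 0, 0.4],
    [0, 0, 0.3],
    [0, 0, 0.3],
    [0, 0, 0.2],
    [0, 0, 0.2],
    [0, 0, 0.1],
    [0, 0, 0]
  ],
  "dr": [
    [0, 0, 0],
    [0, 0, 0],
    [0, 0, 0],
    [0, 0, 0],
    [0, 0, 0],
    [0, 0, 0],
    [0, 0, 0],
    [0, 0, 0]
  ]
}}

```text
clock: 12.75
ee_pos: [0.5348, 0.2543, 0.0371]
tool_rot: [-0.001, 0.167, 0.986, 0.0]
contact_force: [0.6, -0.3, -0.3]
width: 0.599
finger_force: 0.0
```

>>> {"api": "play_rows", "payload": {
  "offset": [
    [0, 0, 0],
    [0, 0, 0],
    [0, 0, 0],
    [0, 0, 0],
    [0, 0, 0],
    [0, 0, 0],
    [0, 0, 0],
    [0, 0, 0]
  ],
  "dr": [
    [0, 0, 0],
    [0, 0, 0],
    [0, 0, 0],
    [0, 0, 0],
    [0, 0, 0],
    [0, 0, 0],
    [0, 0, 0],
    [0, 0, 0]
  ],
  "fingers": 0,
  "force": 35
}}

```text
clock: 13.55
ee_pos: [0.5352, 0.2546, 0.0379]
tool_rot: [-0.0, 0.167, 0.986, 0.001]
contact_force: [0.8, -1.1, 5.3]
width: 0.298
finger_force: 34.5
```

```bash
python3 - <<'E'
from plan import *
ft()
d=r.camera('scene');e=r.camera('top')
cv2.imwrite('pics/gr.png',np.hstack([cv2.resize(d['img'][225:285,255:310],None,fx=7,fy=7,interpolation=2),cv2.resize(e['img'][180:240,212:267],None,fx=7,fy=7,interpolation=2)]))
E
```

```text
t 13.55 p [0.5352 0.2546 0.0379] q [ 0.44  0.2  -0.07  1.3   0.    0.78] F [ 0.8 -1.1  5.3] M [-0.03 -0.01  0.02] w 0.298 ff 34.5
F tool [-1.1 -0.7 -5.3] M tool [ 0.02 -0.02 -0.02]
ang-90 1.074156167775001 z [-0.277  0.001 -0.961] pos [-45.  362.2 -64.9]
```

View pics/gr.png

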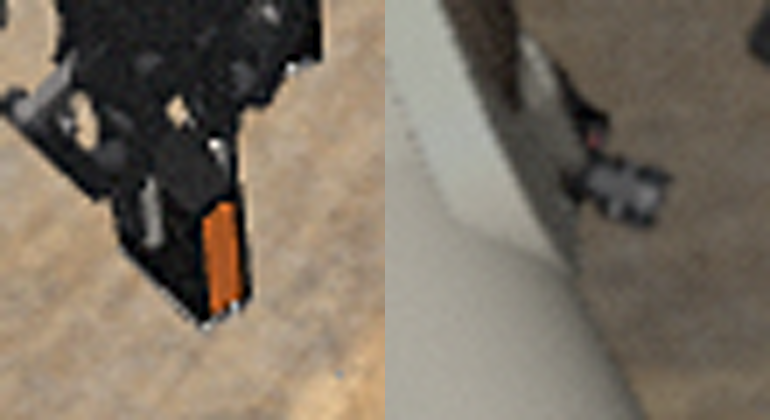

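The gauge is held at its ribs (opening 25 mm). I'll lift it and carry it across.

>>> {"api": "play_rows", "payload": {
  "offset": [
    [0, 0, -0.3],
    [0, 0, -0.7],
    [0, 0, -0.9],
    [0, 0, -1],
    [0, 0, -1],
    [0, 0, -1],
    [0, 0, -1],
    [0, 0, -0.7]
  ],
  "dr": [
    [0, 0, 0],
    [0, 0, 0],
    [0, 0, 0],
    [0, 0, 0],
    [0, 0, 0],
    [0, 0, 0],
    [0, 0, 0],
    [0, 0, 0]
  ],
  "force": 45
}}

```text
clock: 14.45
ee_pos: [0.5349, 0.2542, 0.2041]
tool_rot: [-0.0, 0.167, 0.986, 0.001]
contact_force: [0.2, -0.5, -1.5]
width: 0.3
finger_force: 43.7
```

```bash
python3 - <<'E'
from plan import *
ft()
e=plan(*pose_on_leaf((-51.3,0.3,43+60),np.pi))
e=plan(*pose_on_leaf((-51.3,0.3,43+12),np.pi),start=e)
E
```

```text
t 14.45 p [0.5349 0.2542 0.2041] q [0.44 0.18 0.23 1.62 0.   0.78] F [ 0.2 -0.5 -1.5] M [ 0.07 -0.02 -0.05] w 0.3 ff 43.7
F tool [-0.3 -0.4  1.5] M tool [-0.07  0.    0.05]
ang-90 1.074045508981197 z [-0.277  0.001 -0.961] pos [  0.7 361.9  94.9]
2 calls offset [-0.1, -0.92, 0.02] dr [-0.06, -0.25, -0.43] err_mm [-0.3 -1.2  0.3] err_deg [0.  0.2 0.2]
1 calls offset [-0.0, 0.01, 0.24] dr [0.0, 0.01, 0.01] err_mm [0.3 0.8 0.2] err_deg [ 0.  -0.1 -0.1]
```

>>> {"api": "play_rows", "payload": {
  "offset": [
    [-0.1, -0.92, 0.02],
    [-0.1, -0.92, 0.02],
    [-0.1, -0.92, 0.02],
    [-0.1, -0.92, 0.02],
    [-0.1, -0.92, 0.02],
    [-0.1, -0.92, 0.02],
    [-0.1, -0.92, 0.02],
    [-0.1, -0.92, 0.02]
  ],
  "dr": [
    [-0.06, -0.25, -0.43],
    [-0.06, -0.25, -0.43],
    [-0.06, -0.25, -0.43],
    [-0.06, -0.25, -0.43],
    [-0.06, -0.25, -0.43],
    [-0.06, -0.25, -0.43],
    [-0.06, -0.25, -0.43],
    [-0.06, -0.25, -0.43]
  ]
}}

```text
clock: 15.25
ee_pos: [0.5122, 0.07, 0.1974]
tool_rot: [0.071, 0.047, 0.996, 0.005]
contact_force: [-0.4, -0.6, -2.4]
width: 0.298
finger_force: 43.9
```

>>> {"api": "play_rows", "payload": {
  "offset": [
    [-0.1, -0.92, 0.02],
    [-0.1, -0.92, 0.02],
    [-0.1, -0.92, 0.02],
    [-0.1, -0.92, 0.02],
    [-0.1, -0.92, 0.02],
    [-0.1, -0.92, 0.02],
    [-0.1, -0.92, 0.02],
    [-0.1, -0.92, 0.02]
  ],
  "dr": [
    [-0.06, -0.25, -0.43],
    [-0.06, -0.25, -0.43],
    [-0.06, -0.25, -0.43],
    [-0.06, -0.25, -0.43],
    [-0.06, -0.25, -0.43],
    [-0.06, -0.25, -0.43],
    [-0.06, -0.25, -0.43],
    [-0.06, -0.25, -0.43]
  ]
}}

```text
clock: 16.05
ee_pos: [0.5349, -0.1131, 0.1953]
tool_rot: [0.141, -0.074, 0.987, 0.01]
contact_force: [0.1, -0.1, -0.8]
width: 0.304
finger_force: 43.9
```

```bash
python3 - <<'E'
from plan import *
ft()
e=plan(*pose_on_leaf((-51.3,0.3,43+8),np.pi))
d=r.camera('scene');cv2.imwrite('pics/s3.png',d['img'])
# in-hand gauge check: orange end-face pixels vs projection of predicted near-end face
p,A,_=cur();im=d['img'].astype(int)
m=(im[...,2]>140)&(im[...,0]<80)&(im[...,1]>50)&(im[...,1]<130)
ys,xs=np.nonzero(m);k=(xs>290)&(xs<400)&(ys>110)&(ys<210);print('orange',k.sum(),xs[k].mean() if k.any() else 0,ys[k].mean() if k.any() else 0,xs[k].min(),xs[k].max(),ys[k].min(),ys[k].max())
F=np.array([[.03,y,.038-z] for y in(-.013,.013) for z in(0,.072)])
print('pred',proj(A.apply(F)+p,'scene').round(1).tolist())
for x in(-.004,0,.004): print(x,proj(A.apply([[.03+x,0,.015]])+p,'scene').round(1))
E
```

```text
t 16.05 p [ 0.5349 -0.1131  0.1953] q [-0.27 -0.2  -0.2   1.31  0.11 -0.4 ] F [ 0.1 -0.1 -0.8] M [-0.06  0.31 -0.02] w 0.304 ff 43.9
F tool [ 0.2 -0.1  0.8] M tool [0.02 0.31 0.01]
ang-90 -4.707939204640166 z [ 0.003  0.001 -1.   ] pos [-52.6  -1.6 101.1]
1 calls offset [-0.01, 0.01, 0.25] dr [0.0, 0.01, 0.01] err_mm [-0.7  0.1 -0.1] err_deg [ 0.  -0.1 -0.1]
orange 200 326.19 143.055 294 395 122 190
pred [[350.3, 159.4], [356.8, 142.7], [347.6, 163.6], [354.1, 146.7]]
-0.004 [[349.8 155.7]]
0 [[351.  156.3]]
0.004 [[352.1 156.8]]
```

```bash
python3 - <<'E'
from plan import *
p,A,_=cur();im=cv2.imread('pics/s3.png');h=cv2.cvtColor(im,cv2.COLOR_BGR2HSV)
m=np.zeros(im.shape[:2],np.uint8);m[136:172,338:366]=((h[...,0]<=14)&(h[...,1]>150)&(h[...,2]>120))[136:172,338:366]
n,l,st,ce=cv2.connectedComponentsWithStats(m);i=1+st[1:,4].argmax();print(st[i],ce[i],'n',n)
ys,xs=np.nonzero(l==i)
for y in range(ys.min(),ys.max()+1): print(y,xs[ys==y].min(),xs[ys==y].max(),end='; ')
print(cv2.minAreaRect(np.c_[xs,ys].astype(np.float32)))
E
```

```text
[353 149   2   4   4] [353.5 150.5] n 7
149 354 354; 150 354 354; 151 353 353; 152 353 353; ((353.5000305175781, 150.50001525878906), (0.4472135305404663, 3.130495071411133), 26.56505012512207)
```

>>> {"api": "play_rows", "payload": {
  "offset": [
    [-0.02, 0.03, 0.4],
    [-0.02, 0.03, 0.4],
    [-0.01, 0.02, 0.4],
    [0, 0, 0.3],
    [0, 0, 0.2],
    [0, 0, 0.15],
    [0, 0, 0.1],
    [0, 0, 0.05]
  ],
  "dr": [
    [0, 0.01, 0.01],
    [0, 0.01, 0.01],
    [0, 0.01, 0.01],
    [0, 0.01, 0.01],
    [0, 0, 0],
    [0, 0, 0],
    [0, 0, 0],
    [0, 0, 0]
  ]
}}

```text
clock: 16.9
ee_pos: [0.5501, -0.1081, 0.1478]
tool_rot: [0.14, -0.072, 0.988, 0.01]
contact_force: [0.2, -0.5, -1.9]
width: 0.302
finger_force: 44.0
```

```bash
python3 -c "
from plan import *;ft()"
```

```text
t 16.9 p [ 0.5501 -0.1081  0.1478] q [-0.25 -0.17 -0.26  1.22  0.11 -0.38] F [ 0.2 -0.5 -1.9] M [-0.06  0.28  0.05] w 0.302 ff 44.0
F tool [ 0.4 -0.6  1.8] M tool [ 0.    0.28 -0.05]
ang-90 -4.71175212401338 z [ 0.001  0.    -1.   ] pos [-50.6   1.2  51.2]
```

>>> {"api": "play_rows", "payload": {
  "offset": [
    [0.03, -0.03, 0.05],
    [0, 0, 0.05],
    [0, 0, 0.03],
    [0, 0, 0.03],
    [0, 0, 0.02],
    [0, 0, 0.02],
    [0, 0, 0],
    [0, 0, 0]
  ],
  "dr": [
    [0, 0, 0],
    [0, 0, 0],
    [0, 0, 0],
    [0, 0, 0],
    [0, 0, 0],
    [0, 0, 0],
    [0, 0, 0],
    [0, 0, 0]
  ]
}}

```text
clock: 17.7
ee_pos: [0.5509, -0.1088, 0.1429]
tool_rot: [0.14, -0.072, 0.988, 0.01]
contact_force: [0.2, 0.6, -0.8]
width: 0.295
finger_force: 44.0
```

```bash
python3 -c "
from plan import *;ft()"
```

```text
t 17.7 p [ 0.5509 -0.1088  0.1429] q [-0.25 -0.17 -0.27  1.21  0.11 -0.38] F [ 0.2  0.6 -0.8] M [-0.07  0.33  0.03] w 0.295 ff 44.0
F tool [-0.1  0.6  0.9] M tool [ 0.01  0.34 -0.03]
ang-90 -4.7119014883163235 z [ 0.001  0.    -1.   ] pos [-51.4   0.4  46.3]
```

Free-air moment baseline: My ≈ 0.34. I'll step down in small increments.

>>> {"api": "play_rows", "payload": {
  "offset": [
    [0, 0, 0.02],
    [0, 0, 0.02],
    [0, 0, 0.02],
    [0, 0, 0.02],
    [0, 0, 0.02],
    [0, 0, 0.02],
    [0, 0, 0],
    [0, 0, 0]
  ],
  "dr": [
    [0, 0, 0],
    [0, 0, 0],
    [0, 0, 0],
    [0, 0, 0],
    [0, 0, 0],
    [0, 0, 0],
    [0, 0, 0],
    [0, 0, 0]
  ]
}}

```text
clock: 18.5
ee_pos: [0.5514, -0.1088, 0.1413]
tool_rot: [0.14, -0.072, 0.987, 0.01]
contact_force: [-9.8, -0.1, 10.0]
width: 0.299
finger_force: 45.9
```

```bash
python3 -c "
from plan import *;ft()"
```

```text
t 18.5 p [ 0.5514 -0.1088  0.1413] q [-0.25 -0.16 -0.27  1.2   0.11 -0.38] F [-9.8 -0.1 10. ] M [0.14 1.5  0.12] w 0.299 ff 45.9
F tool [  6.6   1.3 -12.3] M tool [-0.37  1.47 -0.02]
ang-90 -4.7119993979237975 z [ 0.001 -0.    -1.   ] pos [-51.3   0.3  44.6]
```

>>> {"api": "play_rows", "payload": {
  "offset": [
    [0, 0, 0.01],
    [0, 0, 0.01],
    [0, 0, 0.01],
    [0, 0, 0.01],
    [0, 0, 0.01],
    [0, 0, 0.01],
    [0, 0, 0],
    [0, 0, 0]
  ],
  "dr": [
    [0, 0, 0],
    [0, 0, 0],
    [0, 0, 0],
    [0, 0, 0],
    [0, 0, 0],
    [0, 0, 0],
    [0, 0, 0],
    [0, 0, 0]
  ]
}}

```text
clock: 19.3
ee_pos: [0.5515, -0.1088, 0.1412]
tool_rot: [0.14, -0.072, 0.987, 0.01]
contact_force: [-18.9, 1.3, 20.5]
width: 0.297
finger_force: 47.5
```

```bash
python3 -c "
from plan import *;ft()"
```

```text
t 19.3 p [ 0.5515 -0.1088  0.1412] q [-0.25 -0.17 -0.27  1.2   0.11 -0.38] F [-18.9   1.3  20.5] M [0.34 2.65 0.3 ] w 0.297 ff 47.5
F tool [ 12.    4.  -24.9] M tool [-0.77  2.57 -0.09]
ang-90 -4.712041634497431 z [ 0.002 -0.001 -1.   ] pos [-51.2   0.3  44.5]
```

The contact wrench puts the touch at the uphill end of the sole, so the real slope is a bit steeper than my fit. I'll ease off and tilt further about −y.

>>> {"api": "play_rows", "payload": {
  "offset": [
    [0, 0, -0.03],
    [0, 0, -0.03],
    [0.01, 0, 0],
    [0.01, 0, 0],
    [0.01, 0, 0],
    [0.01, 0, 0],
    [0, 0, 0],
    [0, 0, 0]
  ],
  "dr": [
    [0, 0, 0],
    [0, 0, 0],
    [0, -0.1, 0],
    [0, -0.1, 0],
    [0, -0.1, 0],
    [0, -0.1, 0],
    [0, 0, 0],
    [0, 0, 0]
  ]
}}

```text
clock: 20.1
ee_pos: [0.5509, -0.1089, 0.1408]
tool_rot: [0.154, -0.072, 0.985, 0.011]
contact_force: [-2.8, -0.2, 5.3]
width: 0.3
finger_force: 43.3
```

```bash
cat >> plan.py <<'E'
def cop(b=(0,.34),Lr=.25):
    ft();p,A,s=cur();F=A.inv().apply(s['contact_force']);M=A.inv().apply(s['wrist_torque'])
    print('contact cx,cy mm',1e3*(Lr*F[0]-(M[1]-b[1]))/F[2],1e3*((M[0]-b[0])+Lr*F[1])/F[2],'tilt',np.arcsin(np.clip(-A.apply([0,0,1])[:2]@[-np.cos(f2.x[3]),-np.sin(f2.x[3])],-1,1)))
E
python3 -c "
from plan import *;cop()"
```

```text
t 20.1 p [ 0.5509 -0.1089  0.1408] q [-0.26 -0.19 -0.3   1.17  0.12 -0.38] F [-2.8 -0.2  5.3] M [0.01 0.89 0.04] w 0.3 ff 43.3
F tool [ 1.1  0.2 -5.9] M tool [-0.14  0.88  0.  ]
ang-90 -4.711816673171658 z [ 0.03 -0.   -1.  ] pos [-51.9   0.2  44.2]
contact cx,cy mm 46.39160163496457 15.712789446462972 tilt 0.3104370938608425
```

>>> {"api": "play_rows", "payload": {
  "offset": [
    [0, 0, 0.01],
    [0, 0, 0.01],
    [0, 0, 0.01],
    [0, 0, 0.01],
    [0, 0, 0.01],
    [0, 0, 0.01],
    [0, 0, 0],
    [0, 0, 0]
  ],
  "dr": [
    [0, 0, 0],
    [0, 0, 0],
    [0, 0, 0],
    [0, 0, 0],
    [0, 0, 0],
    [0, 0, 0],
    [0, 0, 0],
    [0, 0, 0]
  ]
}}

```text
clock: 20.9
ee_pos: [0.5513, -0.109, 0.1407]
tool_rot: [0.155, -0.072, 0.985, 0.011]
contact_force: [-12.1, -0.3, 14.7]
width: 0.299
finger_force: 44.1
```

```bash
python3 -c "
from plan import *;cop()"
```

```text
t 20.9 p [ 0.5513 -0.109   0.1407] q [-0.26 -0.19 -0.3   1.17  0.12 -0.38] F [-12.1  -0.3  14.7] M [0.13 1.8  0.39] w 0.299 ff 44.1
F tool [  6.9   1.4 -17.7] M tool [-0.49  1.76 -0.25]
ang-90 -4.711599108397884 z [ 0.031 -0.001 -1.   ] pos [-51.6   0.1  44. ]
contact cx,cy mm -17.734753534587206 7.592925388114565 tilt 0.3111907013481254
```

>>> {"api": "play_rows", "payload": {
  "offset": [
    [0.02, 0, 0],
    [0.02, 0, 0],
    [0.01, 0, 0],
    [0, 0, 0],
    [0, 0, 0],
    [0, 0, 0],
    [0, 0, 0],
    [0, 0, 0]
  ],
  "dr": [
    [0, -0.05, 0],
    [0, -0.05, 0],
    [0, -0.05, 0],
    [0, 0, 0],
    [0, 0, 0],
    [0, 0, 0],
    [0, 0, 0],
    [0, 0, 0]
  ]
}}

```text
clock: 21.7
ee_pos: [0.551, -0.1091, 0.1408]
tool_rot: [0.161, -0.072, 0.984, 0.011]
contact_force: [-5.4, 0.6, 13.1]
width: 0.301
finger_force: 43.5
```

```bash
python3 -c "
from plan import *;cop()"
```

```text
t 21.7 p [ 0.551  -0.1091  0.1408] q [-0.26 -0.2  -0.32  1.16  0.12 -0.39] F [-5.4  0.6 13.1] M [0.3  0.96 0.14] w 0.301 ff 43.5
F tool [  0.8   1.3 -14.1] M tool [-0.46  0.9   0.01]
ang-90 -4.711416123703694 z [ 0.043 -0.001 -0.999] pos [-51.9   0.1  44.2]
contact cx,cy mm 25.66695286132503 8.713545987871933 tilt 0.32365229580443305
```

>>> {"api": "play_rows", "payload": {
  "offset": [
    [0, 0, 0],
    [0, 0, 0],
    [0, 0, 0],
    [0, 0, 0],
    [0, 0, 0],
    [0, 0, 0],
    [0, 0, 0],
    [0, 0, 0]
  ],
  "dr": [
    [0, -0.05, 0],
    [0, -0.05, 0],
    [0, -0.05, 0],
    [0, 0, 0],
    [0, 0, 0],
    [0, 0, 0],
    [0, 0, 0],
    [0, 0, 0]
  ]
}}

```text
clock: 22.5
ee_pos: [0.5511, -0.1092, 0.1408]
tool_rot: [0.166, -0.072, 0.983, 0.011]
contact_force: [-4.8, 0.1, 14.9]
width: 0.298
finger_force: 43.8
```

```bash
python3 -c "
from plan import *;cop()"
```

```text
t 22.5 p [ 0.5511 -0.1092  0.1408] q [-0.26 -0.21 -0.33  1.15  0.13 -0.39] F [-4.8  0.1 14.9] M [0.16 0.92 0.09] w 0.298 ff 43.8
F tool [ -0.4   0.8 -15.6] M tool [-0.3   0.89  0.01]
ang-90 -4.711382806485073 z [ 0.054 -0.001 -0.999] pos [-51.8  -0.   44.2]
contact cx,cy mm 42.40116002472401 7.151259392930618 tilt 0.334269801706072
```

>>> {"api": "play_rows", "payload": {
  "offset": [
    [-0.01, 0, 0],
    [-0.01, 0, 0],
    [0, 0, 0],
    [0, 0, 0],
    [0, 0, 0],
    [0, 0, 0],
    [0, 0, 0],
    [0, 0, 0]
  ],
  "dr": [
    [0, 0.05, 0],
    [0, 0.05, 0],
    [0, 0.05, 0],
    [0, 0.05, 0],
    [0, 0.05, 0],
    [0, 0, 0],
    [0, 0, 0],
    [0, 0, 0]
  ]
}}

```text
clock: 23.3
ee_pos: [0.5514, -0.1091, 0.1407]
tool_rot: [0.157, -0.072, 0.985, 0.011]
contact_force: [-5.3, 0.4, 12.7]
width: 0.3
finger_force: 43.7
```

```bash
python3 -c "
from plan import *;cop();cop((0,.35))"
```

```text
t 23.3 p [ 0.5514 -0.1091  0.1407] q [-0.26 -0.2  -0.31  1.17  0.12 -0.38] F [-5.3  0.4 12.7] M [0.2  0.61 0.18] w 0.3 ff 43.7
F tool [  0.9   1.1 -13.6] M tool [-0.32  0.57 -0.08]
ang-90 -4.711409667749225 z [ 0.036 -0.001 -0.999] pos [-51.5   0.   44. ]
contact cx,cy mm -0.5236142072768187 3.566442375763254 tilt 0.3164626894807857
t 23.3 p [ 0.5514 -0.1091  0.1407] q [-0.26 -0.2  -0.31  1.17  0.12 -0.38] F [-5.3  0.4 12.7] M [0.2  0.61 0.18] w 0.3 ff 43.7
F tool [  0.9   1.1 -13.6] M tool [-0.32  0.57 -0.08]
ang-90 -4.711409667749225 z [ 0.036 -0.001 -0.999] pos [-51.5   0.   44. ]
contact cx,cy mm -1.2563609338947188 3.566442375763254 tilt 0.3164626894807857
```

```bash
python3 - <<'E'
from plan import *
from fit import res2
p,A,s=cur();sole=p+A.apply([0,0,.038]);W=np.array([.4874,-.1181,.0978]);z=A.apply([0,0,1])
print('tool x yaw',np.arctan2(*A.apply([-1,0,0])[1::-1]))
for ws in(0,1):
    def rr(q):
        P,B=frame(q);w=B.inv().apply(W-P);so=B.inv().apply(sole-P)
        return np.concatenate([res2(q)/.7,[(q[4]-.3165)/.01,(so[2]-.005)/.001],ws*np.array([(w[0]+.124)/.0015,w[1]/.0015])])
    g=least_squares(rr,f2.x,loss='soft_l1');P,B=frame(g.x);so=B.inv().apply(sole-P)*1e3
    print(np.round(g.x[:5],4),'sole in leaf',so.round(1),'wing',(B.inv().apply(W-P)*1e3).round(1),'cost',g.cost)
d=r.camera('scene');im=d['img'];f=10;x0,y0=306,130
o=cv2.resize(im[y0:y0+60,x0:x0+72],None,fx=f,fy=f,interpolation=2)
def draw(pts,c):
    cv2.polylines(o,[((proj(pts,'scene')-[x0,y0]+.5)*f).astype(np.int32)],True,c,1)
draw(B.apply(np.array([[-.114,.045,.005],[-.006,.045,.005],[-.006,-.045,.005],[-.114,-.045,.005]]))+P,(0,255,0))
draw(B.apply(np.array([[-.08,.013,.005],[-.02,.013,.005],[-.02,-.013,.005],[-.08,-.013,.005]]))+P,(255,0,255))
cv2.imwrite('pics/fin.png',o)
E
```

```text
tool x yaw 0.14572883776940804
[ 0.6118 -0.0998  0.1149  0.1507  0.309 ] sole in leaf [-50.1  -0.2   5.1] wing [-125.     0.5   21.9] cost 6.183593233591774
[ 0.6115 -0.0997  0.1149  0.1503  0.3095] sole in leaf [-49.8  -0.3   5.1] wing [-124.7    0.4   21.9] cost 6.378185699872032
```

View pics/fin.png

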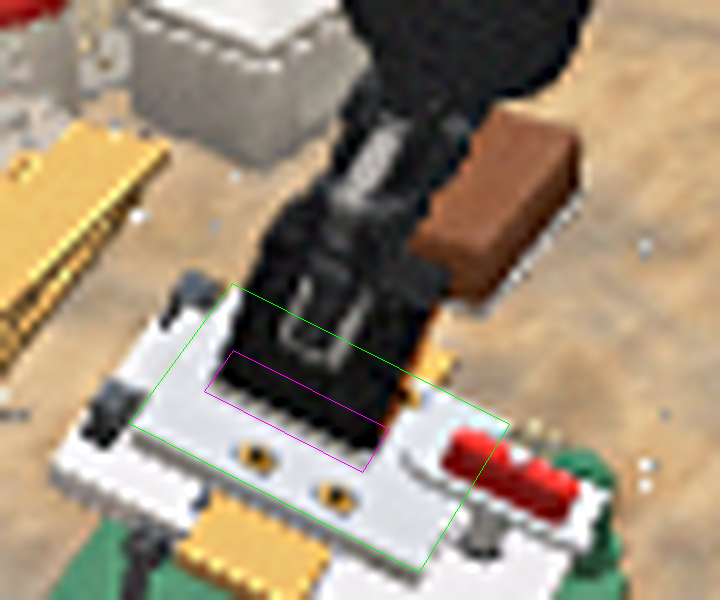

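The gauge stands on the leaf above the turned button, lined up with the slope. Its black lower edge, at ≈(222,375)–(375,450) in the crop, lies a little off the target outline, so I'll check that with brightness profiles.

```bash
python3 - <<'E'
from plan import *
d=r.camera('scene');g=cv2.cvtColor(d['img'],cv2.COLOR_BGR2GRAY);g0=cv2.cvtColor(cv2.imread('pics/scene0.png'),cv2.COLOR_BGR2GRAY)
q=np.array([.6115,-.0997,.1149,.1503,.3095]);P,B=frame(q)
def prof(im,pts):
    uv=proj(B.apply(np.array(pts)/1e3)+P,'scene').astype(np.float32);return cv2.remap(im,uv[:,0],uv[:,1],cv2.INTER_LINEAR).ravel()
ys=np.arange(28,-9,-2)
print('y ',ys.tolist())
for x in(-75,-65,-55,-45,-35,-25): print(x,prof(g,[(x,y,5) for y in ys]).tolist())
xs=np.arange(-96,-4,4);print(xs.tolist())
for z in(12,25,35): print('z',z,prof(g,[(x,13,z) for x in xs]).tolist())
print('leaf side edge y at x=-60:',[(y,int(v)) for y,v in zip(range(36,56,2),prof(g,[(-100,y,5) for y in range(36,56,2)]))])
a=B.apply(np.array([[-50,13,5],[-50,3,5],[-50,13,15],[-40,13,5]])/1e3)+P;print((proj(a,'scene')-proj(a,'scene')[0]).round(2))
E
```

```text
y  [28, 26, 24, 22, 20, 18, 16, 14, 12, 10, 8, 6, 4, 2, 0, -2, -4, -6, -8]
-75 [123, 154, 189, 211, 227, 234, 231, 224, 205, 175, 152, 126, 87, 42, 3, 5, 7, 8, 7]
-65 [223, 224, 226, 227, 229, 230, 231, 221, 191, 156, 132, 100, 59, 16, 13, 16, 18, 18, 17]
-55 [187, 206, 222, 232, 232, 233, 228, 218, 197, 169, 141, 113, 79, 41, 18, 11, 16, 18, 21]
-45 [131, 160, 195, 216, 233, 238, 234, 225, 203, 178, 158, 113, 66, 26, 5, 12, 18, 22, 20]
-35 [224, 225, 226, 227, 229, 231, 232, 219, 187, 156, 131, 97, 47, 10, 11, 12, 13, 16, 19]
-25 [223, 223, 225, 226, 228, 229, 224, 211, 186, 155, 125, 98, 62, 32, 13, 8, 10, 13, 20]
[-96, -92, -88, -84, -80, -76, -72, -68, -64, -60, -56, -52, -48, -44, -40, -36, -32, -28, -24, -20, -16, -12, -8]
z 12 [197, 221, 228, 218, 171, 103, 86, 86, 94, 78, 95, 72, 94, 69, 91, 68, 88, 65, 91, 171, 232, 226, 224]
z 25 [233, 229, 236, 183, 40, 15, 16, 18, 22, 22, 23, 25, 16, 24, 18, 18, 19, 14, 20, 149, 234, 227, 230]
z 35 [229, 230, 238, 157, 36, 14, 24, 24, 22, 22, 20, 31, 28, 25, 24, 19, 22, 16, 23, 178, 244, 185, 168]
leaf side edge y at x=-60: [(36, 227), (38, 231), (40, 235), (42, 212), (44, 177), (46, 138), (48, 119), (50, 107), (52, 111), (54, 167)]
[[ 0.    0.  ]
 [ 1.09 -1.61]
 [ 0.85 -2.12]
 [-2.63 -1.34]]
```

The profiles settle it. The light sole rim starts at y ≈ +12 mm, and the ends lie at x ≈ −81 and −20 mm, so the gauge is centred at about −50, in its place and flush. The press is about 14 N with its centre under the middle of the sole.

```bash
python3 - <<'E'
from plan import *
cop()
print(r.close_job())
E
```

```text
t 23.4 p [ 0.5514 -0.1091  0.1407] q [-0.26 -0.2  -0.31  1.17  0.12 -0.38] F [-5.  -0.8 13.3] M [0.24 0.53 0.19] w 0.297 ff 43.7
F tool [  0.7  -0.1 -14.2] M tool [-0.35  0.49 -0.08]
ang-90 -4.711376320035802 z [ 0.036 -0.001 -0.999] pos [-51.5   0.   44. ]
contact cx,cy mm -1.5006380965235477 27.415840446422767 tilt 0.31647167775378804
the job is handed in; nothing more can be done
None
```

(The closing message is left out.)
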